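# Fetch the spare tagine knob from the bar-lidded compartment

## Task

The spare knob for the tagine is in the wooden compartment whose lid has the straight bar handle lying across it. Slide that one lid fully open (away from the robot), leaving the other three compartments shut, take the spare knob out and set it down, without dropping it, standing upright in the middle of the dark pot holder square at one end of the walnut plank. The lid may stay open.

Things in the scene. Friction and masses are not known exactly. Their poses are not given: they have to be found in the camera images.
- bar_handle (a point): Centre of the bar handle on the right compartment's lid: dark wood, 12 mm thick (x), 50 mm long (y, along the row), 22 mm tall (z up); the lid's flat upper face is 11 mm below this point, 103 mm above the counter. Its x axis, away from the robot, is the way the lid slides open. With the lid shut, the middle of the compartment lies 40 mm from this point along +x.
- bin_bar: The bar-lidded compartment, origin under its middle, x as the handle's. One of four alike in pale wood, 92 mm apart in a row (order varies) on a walnut plank 45 mm high: 134 (x) by 88 mm, walls and floor 5 mm, inside 124 x 78 x 47 mm deep, rim 97 mm above the counter, with a flat lid 134 x 78 x 6 mm sliding between guide strips level with it.
- lid_bar (a joint): How far the bar-handled lid has slid open, in m: 0 shut, 0.122 fully open (stop), when it still covers the far 7 mm of the inside. Sliding takes about 2 N and the lid stays where it is left.
- lid_round (a joint): How far the lid with the round knob (26 mm across, same place, wood and height as the bar) has slid open, in m; 0 shut. To stay shut.
- lid_square (a joint): How far the lid with the square block (24 mm, same place, wood and height as the bar) has slid open, in m; 0 shut. To stay shut.
- lid_twin (a joint): How far the lid with two thin pegs (12 mm each, 34 mm apart, same height as the bar) has slid open, in m; 0 shut. To stay shut.
- spare_knob_center (a point): Centre of the spare tagine knob, half-way up: a loose hard terracotta barrel 32 mm across (straight-sided from 6 to 34 mm above its underside), 44 mm tall, rounded top, about 60 g, z up. It stands on the floor of the bar-lidded compartment, within 14 mm of its middle, hidden till the lid is opened; this point is then 72 mm above the counter.
- pot_holder_top (a point): Centre of the upper face of the pot holder, a dark, hard, flat square 130 x 130 x 8 mm, fixed on the plank at one end of the row (at the other end stands the knobless tagine lid, a terracotta cone 128 mm across, 85 mm tall). x and y along its sides, z up; 53 mm above the counter.

How it is judged:
On the way, in this order (a step that is already met when the one before it is completed fails the run):
1. the bar-handled lid is slid fully open, by at least 105 mm (value of joint lid_bar above 0.105 m), for 0.2 s.
2. the spare knob is lifted out of its compartment (height (world z) of spare_knob_center above 0.11 m), for 0.05 s.
At the end, for the whole second after the job is handed in: The spare knob stands at rest and upright (within 10 degrees) on the pot holder, its centre within 48 mm of the holder's middle along each side, released; the other three lids are still shut (less than 12 mm open). The bar-handled lid may be anywhere (x of spare_knob_center in the frame of pot_holder_top between -0.048 and 0.048 m and y of spare_knob_center in the frame of pot_holder_top between -0.048 and 0.048 m and z of spare_knob_center in the frame of pot_holder_top between 0.017 and 0.027 m and angle between spare_knob_center's own z axis and vertical below 0.17 rad and linear speed of spare_knob below 0.03 m/s and value of joint each of lid_round, lid_square, lid_twin below 0.012 m); the robot touches nothing.
It fails at once if another lid is slid open by more than 12 mm (value of joint any of lid_round, lid_square, lid_twin above 0.012 m).
It fails at once if the spare knob is dropped: it comes down on the pot holder faster than 0.7 m/s (a fall of some 25 mm) (horizontal distance between spare_knob_center and pot_holder_top below 0.07 m and z of spare_knob_center in the frame of pot_holder_top below 0.05 m and linear speed of spare_knob above 0.7 m/s).
It also fails if it takes over 51 s, if anything falls off the work surface, if the arm or the gripper's body presses on something with over 40 N, if the wrist force passes 120 N, or if a joint passes its speed limit or range.

## Robot

A 7-joint arm with a two-finger parallel gripper is mounted at the origin on the work surface. World frame = base frame: x ahead of the robot, y to its left, z up, the work surface at z = 0. Lengths are in m, angles in rad, forces in N, time in s.
With the tool pointing down it reaches from about 0.425 to 0.925 m from the base axis. Payload 6.8 kg.
Tool frame: the origin (TCP) lies midway between the tips of the shut fingers; the grasp point (between the pads) lies 19 mm behind it; z points along the fingers, x is the direction in which the jaws open and shut, and the axes are right-handed (so a half turn about z gives the same grasp; the last joint's range is limited). The gripper opens to 85 mm and grips with 20 to 120 N. Pads are 22 mm wide; open, the fingers measure 114 mm over their backs; the gripper's body (76 mm by 85 mm) begins 54 mm behind the grasp point. The pads swing forward as they close: fully open they stand 13 mm farther back than shut.
Start: joints at [1.053, 0.477, 0.022, 1.555, -0.011, 1.109, -0.083], TCP at [0.269, -0.619, 0.231] pointing down, gripper open.
Joint ranges: [-2.96, 2.96], [-0.34, 2.1], [-1.41, 1.46], [0.24, 2.44], [-1.37, 4.51], [0.17, 1.92], [-2.96, 2.96]. Speed limits (rad/s): [2.39, 2.39, 3.14, 3.14, 3.14, 3.14, 3.14].

## Interface

Orientations are given as a unit quaternion [w, x, y, z].
In Python, from station import bot gives the robot as it stands.
- The arm moves only by the tool step_arm, never from a script. Its argument "increments" is a list of rows, each a list of 7 numbers: the shift along the tool's x, y, z in cm, then the turn, a rotation vector about the tool's x, y, z in degrees, then the closure, from 0 (fully open) to 1 (shut). A call has 1 to 20 rows; each row shifts and turns the commanded pose from where the row before left it, along the tool's axes as they then stand; what a row does not reach is not made up. A row lasts 1/10 s, in which the tool goes at most 50 mm and 8.59 degrees, less where a joint would pass 70% of its speed; a pose out of reach is approached as far as the arm can. A call is refused whole if a number of a shift passes 5 or a number of a turn 8.59, either way. A call with a gripper value outside its range is refused whole. The fingers move at their own pace and stop on an object; "squeeze" is the grip in N (left out, the last holds). Time passes only in rows, so rows that do not move let the fingers close. It gives the time, the measured TCP pose, the force and the opening at its end, in the units of the state.
- bot.get_obs(): the state, without advancing time (a new reading comes with each control period).
- bot.read_camera(name): name is "scene" or "top" or "wrist"; returns a dict with "pixels" (400x640x3 uint8, red, green, blue), "vertical_fov" (degrees; the focal length in pixels is half the picture's height over the tangent of half this angle, whatever the lens; pixels are square), "cx", "cy" (the principal point, pixels), "k1" (the pictures are not rectified: a ray, as slopes to the right and down, at radius r is drawn at 1 + k1 r^2 times it, then the intrinsics apply), "camera_from_world" (4x4, takes a point from world to camera coordinates). Camera axes: x right, y down, z forward; pixel columns grow to the right and rows downward; lengths in m; the calibration is good to about 2 mm. A picture is of the moment at which its call begins. There is no depth.
- bot.hand_in(): hands the job in, once; it reports no verdict.
Trained networks look in a picture, given as the dict that the camera call returned (one of the last four; its "shot" number tells which), for a name from the list of things; names that differ only in an ending like _2 or _b are one class to them, and where a whole thing is asked for, a point or a joint stands for the part that bears it (a point fixed in the world has none). Each returns a list of dicts, best first, with "score" (0 to 1); they miss things now and then, are a little off and sometimes report something else, mostly with a low value. They report only what shows in the picture. A call takes as long as a camera call.
- bot.find_in(picture, query): "point" ([column, row] in pixels, amid what is visible of it).
- bot.cut_out(picture, query): "pixels" (400x640 bool, what is visible of it) and "point" ([column, row] in pixels, amid what is visible of it).
- bot.pinpoint(picture, query): "point" ([column, row] in pixels: a listed point, or the origin of a listed thing).
The state is a dict: "t": time; "q": joint angles; "joint_vel": joint speeds; "joint_torque": joint torques, N m; "eef_pos": TCP position; "tool_rot": TCP orientation; "contact_force": force on the tool from outside, world axes, zero at the start; "torque": the same for the moment, N m; "gripper_width": opening from 0.0 (shut) to 1.0 (fully open).
Only numpy, scipy, OpenCV 4.12 (cv2) and the standard library are available. Lean on these libraries where they do the work, as an engineer would, in place of code of your own. Each camera call takes 0.05 s, during which the arm holds its last target.

## Working session

There is one attempt and no reset: what is moved stays moved. The work goes in short steps, Python scripts to look and compute and a tool call to move; the robot and the scene stay as the last step left them, time stands still between calls to the robot, and variables do not carry over. Pictures are saved under pics/ and viewed, and the job is handed in when it is done.

Besides the shell and the picture viewer there is one more tool, called after "Call:" as a command line: name --pt "numbers of a row" for each row, then --argument value for the rest. step_arm: Moves the arm, as the interface text tells. Its arguments: {"type":"object","properties":{"increments":{"type":"array"},"squeeze":{"type":"number"}},"required":["increments"]}

```bash
mkdir -p pics
cat > h.py <<'E'
import numpy as np, cv2
from station import bot
def K(p):
    f=200/np.tan(np.radians(p["vertical_fov"]/2)); return f,p["cx"],p["cy"],p["k1"]
def ray(p,uv):
    f,cx,cy,k1=K(p); d=np.array([(uv[0]-cx)/f,(uv[1]-cy)/f]); u=d.copy()
    for _ in range(30): u=d/(1+k1*(u@u))
    T=np.array(p["camera_from_world"]); R=T[:3,:3]; return -R.T@T[:3,3], R.T@np.array([u[0],u[1],1])
def atz(p,uv,z):
    o,d=ray(p,uv); return o+d*(z-o[2])/d[2]
def proj(p,X):
    f,cx,cy,k1=K(p); T=np.array(p["camera_from_world"]); c=T[:3,:3]@np.array(X)+T[:3,3]; s=c[:2]/c[2]; s=s*(1+k1*(s@s)); return np.array([s[0]*f+cx,s[1]*f+cy])
def tri(l):
    A=0;b=0
    for p,uv in l:
        o,d=ray(p,uv); d=d/np.linalg.norm(d); M=np.eye(3)-np.outer(d,d); A=A+M; b=b+M@o
    return np.linalg.solve(A,b)
def save(p,n): cv2.imwrite(f"pics/{n}.png",p["pixels"][:,:,::-1])
E
python3 - <<'E'
from h import *
np.set_printoptions(precision=4,suppress=True)
ps={}
for n in ["scene","top","wrist"]:
    p=bot.read_camera(n); save(p,n+"0"); ps[n]=p
    for q,z in [("bar_handle",.114),("pot_holder_top",.053),("bin_bar",.045)]:
        for r in bot.pinpoint(p,q)[:3]:
            print(n,q,r["score"],r["point"],atz(p,r["point"],z))
    for q in ["lid_round","lid_square","lid_twin"]:
        print(n,q,[(r["score"],r["point"],atz(p,r["point"],.11)) for r in bot.find_in(p,q)[:2]])
o=bot.get_obs(); print(o)
E
```

```text
scene bar_handle 0.85 [346.7, 212.5] [0.4966 0.078  0.114 ]
scene pot_holder_top 0.62 [400.4, 320.3] [0.5475 0.31   0.053 ]
scene bin_bar 0.66 [329.9, 247.0] [0.5387 0.0844 0.045 ]
scene lid_round [(0.87, [281.8, 181.8], array([ 0.5506, -0.0898,  0.11  ])), (0.67, [328.5, 226.3], array([0.55  , 0.0906, 0.11  ]))]
scene lid_square [(0.92, [304.3, 203.4], array([0.5506, 0.0031, 0.11  ]))]
scene lid_twin [(0.95, [355.0, 253.6], array([0.553 , 0.1802, 0.11  ]))]
top bar_handle 0.64 [288.3, 220.6] [0.495  0.0797 0.114 ]
top pot_holder_top 0.9 [201.5, 201.6] [0.5497 0.3076 0.053 ]
top bin_bar 0.66 [291.2, 211.0] [0.5269 0.0779 0.045 ]
top lid_round [(0.93, [363.6, 208.6], array([ 0.5249, -0.1013,  0.11  ]))]
top lid_square [(0.55, [323.9, 201.4], array([ 0.5423, -0.0055,  0.11  ]))]
top lid_twin [(0.7, [252.4, 202.2], array([0.54  , 0.1675, 0.11  ]))]
wrist lid_round []
wrist lid_square []
wrist lid_twin []
{'t': 1.05, 'q': array([ 1.0529,  0.477 ,  0.0224,  1.5554, -0.0115,  1.1093, -0.0831]), 'joint_vel': array([ 0.0006,  0.0009, -0.0008, -0.0001, -0.002 , -0.0003, -0.0008]), 'joint_torque': array([  0.0005, -59.6321,   1.6066, -28.1548,   0.0124,   0.0015,
         0.    ]), 'eef_pos': array([ 0.2689, -0.6191,  0.2313]), 'tool_rot': array([-0.    ,  0.8362, -0.5485,  0.    ]), 'contact_force': array([-0.2215, -0.318 , -1.2517]), 'torque': array([-0.048 , -0.032 ,  0.0184]), 'gripper_width': 1.0014002999640508}
```

View pics/scene0.png

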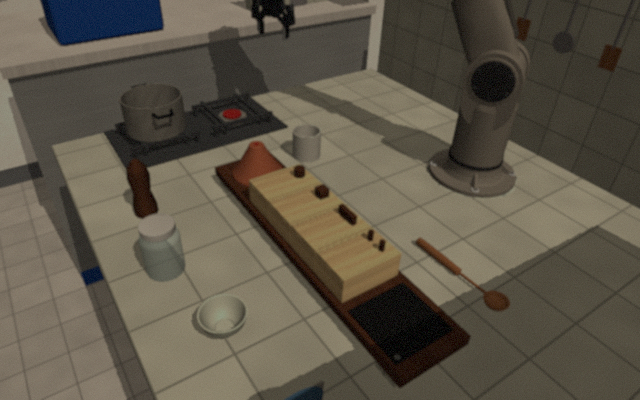

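View pics/top0.png

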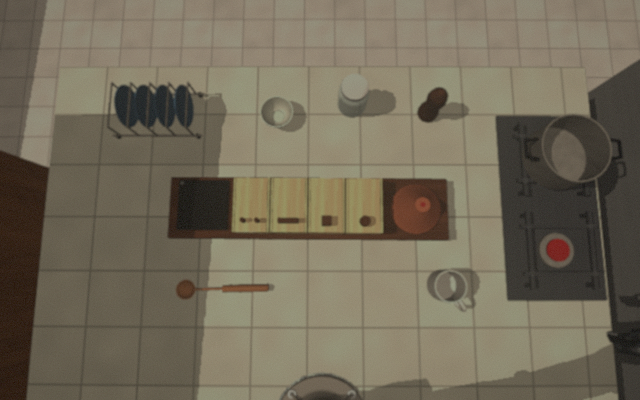

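The top picture shows, from left to right: the pot holder (201,204), twin pegs (252,219), the bar (289,220), the square (328,220), the round knob (365,221) and the cone (415,208). Next I'll measure the row's yaw.

Run:
```python
from h import *
np.set_printoptions(precision=4,suppress=True)
p=bot.read_camera("top"); s=bot.read_camera("scene")
for l,uv in [("twin",(252.5,219)),("bar",(289,220)),("sq",(328,219.5)),("rd",(365.5,220.5))]: print(l,atz(p,uv,.114))
for l,uv in [("PL",(170,238.5)),("PR",(447.5,239.5)),("PTL",(171,177.5)),("PTR",(447,179))]: print(l,atz(p,uv,.045))
for n,q in [("t",p),("s",s)]:
  for r in bot.cut_out(q,"pot_holder_top")[:1]+bot.cut_out(q,"bar_handle")[:1]:
    m=r["pixels"].astype(np.uint8); print(n,r["score"],r["point"],m.sum(),cv2.minAreaRect(cv2.findNonZero(m)))
H=cv2.resize(p["pixels"][150:260,150:460],None,fx=2.5,fy=2.5,interpolation=cv2.INTER_CUBIC); cv2.imwrite("pics/c1.png",np.clip(H[:,:,::-1].astype(float)*1.8,0,255))
for nm in ["bar_handle","pot_holder_top"]:
  a=bot.pinpoint(p,nm)[0]["point"];b=bot.pinpoint(s,nm)[0]["point"]; print(nm,a,b,tri([(p,a),(s,b)]))
H=cv2.resize(s["pixels"][140:390,210:480],None,fx=2.3,fy=2.3,interpolation=cv2.INTER_CUBIC); cv2.imwrite("pics/c2.png",np.clip(H[:,:,::-1].astype(float)*1.8,0,255))
```

```text
twin [0.4987 0.1655 0.114 ]
bar [0.4965 0.078  0.114 ]
sq [ 0.4979 -0.0153  0.114 ]
rd [ 0.4957 -0.1051  0.114 ]
PL [0.4556 0.3861 0.045 ]
PR [ 0.4547 -0.3204  0.045 ]
PTL [0.6142 0.3925 0.045 ]
PTR [ 0.6116 -0.3261  0.045 ]
t 0.63 [202.3, 203.5] 2480 ((202.5, 204.5), (49.0, 51.0), 90.0)
t 0.59 [288.7, 204.7] 1683 ((288.0, 204.5), (53.0, 32.0), 90.0)
s 0.6 [330.4, 225.5] 1635 ((329.7326354980469, 225.00198364257812), (29.476530075073242, 66.52135467529297), 65.13629913330078)
bar_handle [288.2, 219.5] [347.8, 213.8] [0.497  0.0807 0.1128]
pot_holder_top [200.4, 202.8] [399.1, 319.5] [0.5476 0.3089 0.0538][ WARN:0@5.109] global loadsave.cpp:1063 imwrite_ Unsupported depth image for selected encoder is fallbacked to CV_8U.
```

View pics/c1.png

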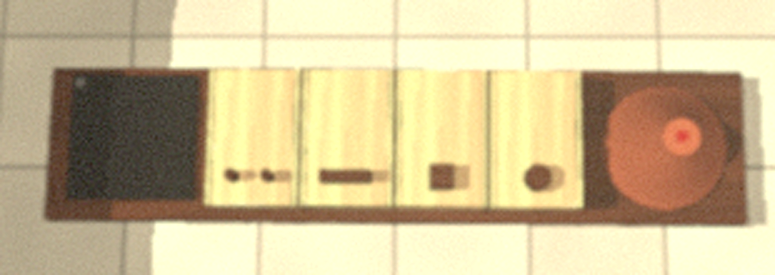

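View pics/c2.png

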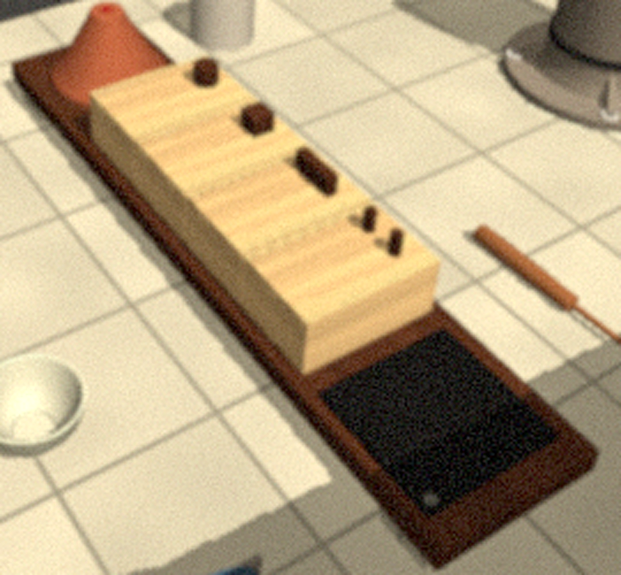

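Call:
step_arm --pt "0 0 0 0 0 -8.3 1" --pt "0 0 0 0 0 -8.3 1" --pt "0 0 0 0 0 -8.3 1" --pt "0 0 0 0 0 -8.3 1" --pt "0 0 0 0 0 -8.3 1" --pt "0 0 0 0 0 -8.3 1" --pt "0 0 0 0 0 -8.3 1" --pt "0 0 0 0 0 -8.4 1" --pt "0 0 0 0 0 0 1" --squeeze 40

```text
t: 2.45
eef_pos: [0.2687, -0.6192, 0.2313]
tool_rot: [-0.0, 1.0, 0.0, 0.0]
contact_force: [1.3, -0.1, -0.3]
gripper_width: -0.001
```

Call:
step_arm --pt "1.2 -4.36 0 0 0 0 1" --pt "1.2 -4.36 0 0 0 0 1" --pt "1.2 -4.36 0 0 0 0 1" --pt "1.2 -4.36 0 0 0 0 1" --pt "1.2 -4.36 0 0 0 0 1" --pt "1.2 -4.36 0 0 0 0 1" --pt "1.2 -4.36 0 0 0 0 1" --pt "1.2 -4.36 0 0 0 0 1" --pt "1.2 -4.36 0 0 0 0 1" --pt "1.2 -4.36 0 0 0 0 1" --pt "1.0 -4.36 0 0 0 0 1" --pt "1.0 -4.36 0 0 0 0 1" --pt "1.0 -4.36 0 0 0 0 1" --pt "1.0 -4.36 0 0 0 0 1" --pt "1.0 -4.36 0 0 0 0 1" --pt "1.0 -4.36 0 0 0 0 1" --pt "0 0 0 0 0 0 1" --pt "0 0 0 0 0 0 1"

```text
t: 4.25
eef_pos: [0.4492, 0.0793, 0.2313]
tool_rot: [-0.0, 1.0, -0.0, -0.0]
contact_force: [-0.1, -0.9, -0.1]
gripper_width: 0.002
```

Run:
```python
from h import *
np.set_printoptions(precision=4,suppress=True)
p=bot.read_camera("wrist"); save(p,"w1")
for q,z in [("bar_handle",.114),("pot_holder_top",.053)]:
  for r in bot.pinpoint(p,q)[:3]: print(q,r["score"],r["point"],atz(p,r["point"],z))
```

```text
bar_handle 0.81 [384.3, 193.0] [0.4994 0.0824 0.114 ]
pot_holder_top 0.62 [381.9, 194.5] [0.5088 0.0651 0.053 ]
```

View pics/w1.png

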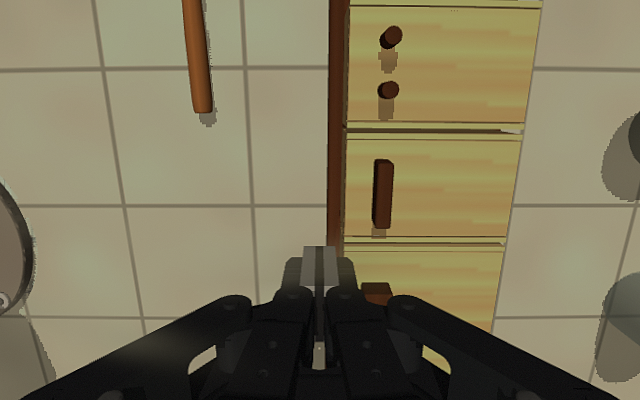

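The wrist view shows the bar at (383,193), the twin pegs above it at (390,60) and the square below it at (377,293). That puts the bar at about (0.498, 0.081). I'll go down behind it.

Call:
step_arm --pt "0 0 3 0 0 0 1" --pt "0 0 3 0 0 0 1" --pt "0 0 3 0 0 0 1" --pt "0 0 2 0 0 0 1" --pt "0 0 1.0 0 0 0 1" --pt "0 0 0 0 0 0 1" --pt "0 0 0 0 0 0 1"

```text
t: 5.1
eef_pos: [0.4498, 0.0781, 0.112]
tool_rot: [-0.0, 1.0, -0.001, 0.001]
contact_force: [0.1, 0.4, 0.6]
gripper_width: -0.002
```

Call:
step_arm --pt "1 0 0 0 0 0 1" --pt "1 0 0 0 0 0 1" --pt "1 0 0 0 0 0 1" --pt "1 0 0 0 0 0 1" --pt "1 0 0 0 0 0 1" --pt "1 0 0 0 0 0 1" --pt "0 0 0 0 0 0 1"

```text
t: 5.8
eef_pos: [0.5109, 0.0785, 0.1113]
tool_rot: [-0.0, 1.0, -0.001, 0.001]
contact_force: [0.2, -1.0, -0.4]
gripper_width: 0.005
```

Run:
```python
from h import *
p=bot.read_camera("scene"); save(p,"s2")
H=cv2.resize(p["pixels"][140:340,230:440],None,fx=2.8,fy=2.8); cv2.imwrite("pics/s2c.png",H[:,:,::-1])
```

```text
(no output)
```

View pics/s2c.png

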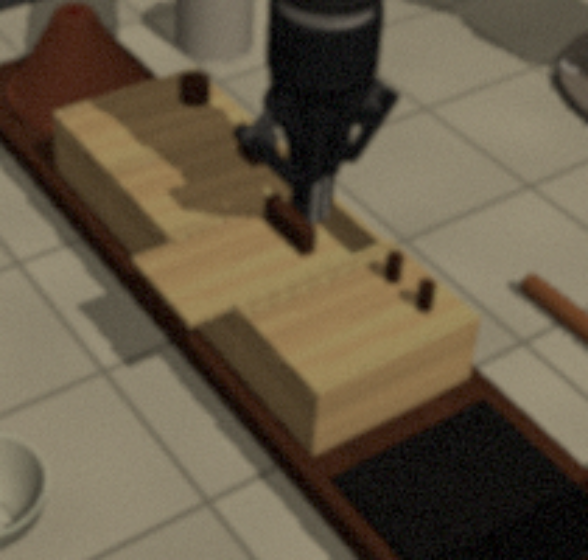

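The scene view shows the bar-handled lid following the fingers, about 35 mm open, with the other lids shut. I'll keep pushing.

Call:
step_arm --pt "1 0 0 0 0 0 1" --pt "1 0 0 0 0 0 1" --pt "1 0 0 0 0 0 1" --pt "1 0 0 0 0 0 1" --pt "1 0 0 0 0 0 1" --pt "1 0 0 0 0 0 1" --pt "1 0 0 0 0 0 1" --pt "1 0 0 0 0 0 1" --pt "0.5 0 0 0 0 0 1" --pt "0 0 0 0 0 0 1" --pt "0 0 0 0 0 0 1"

```text
t: 6.95
eef_pos: [0.5947, 0.0787, 0.1116]
tool_rot: [-0.0, 1.0, -0.0, 0.001]
contact_force: [0.2, -1.5, -0.3]
gripper_width: -0.001
```

Run:
```python
from h import *
np.set_printoptions(precision=4,suppress=True)
for n in ["scene","top","wrist"]:
  p=bot.read_camera(n); save(p,n+"3")
  for q,z in [("bar_handle",.114),("spare_knob_center",.072),("pot_holder_top",.053)]:
    for r in bot.pinpoint(p,q)[:2]: print(n,q,r["score"],r["point"],atz(p,r["point"],z))
  if n=="scene":
    H=cv2.resize(p["pixels"][140:340,230:440],None,fx=2.8,fy=2.8); cv2.imwrite("pics/s3c.png",H[:,:,::-1])
print(bot.get_obs()["contact_force"])
```

```text
scene bar_handle 0.87 [298.2, 235.8] [0.6179 0.0873 0.114 ]
scene spare_knob_center 0.71 [330.6, 233.6] [0.5322 0.0755 0.072 ]
scene pot_holder_top 0.92 [402.1, 319.6] [0.544  0.3104 0.053 ]
top bar_handle 0.16 [293.3, 208.8] [0.5235 0.0681 0.114 ]
top spare_knob_center 0.44 [289.0, 208.4] [0.5301 0.0816 0.072 ]
wrist bar_handle 0.88 [367.1, 262.5] [0.6156 0.0814 0.114 ]
wrist spare_knob_center 0.69 [200.3, 235.6] [0.529  0.0774 0.072 ]
wrist pot_holder_top 0.39 [369.5, 262.2] [0.6262 0.0522 0.053 ]
[-0.4035  0.234   0.7289]
```

View pics/s3c.png

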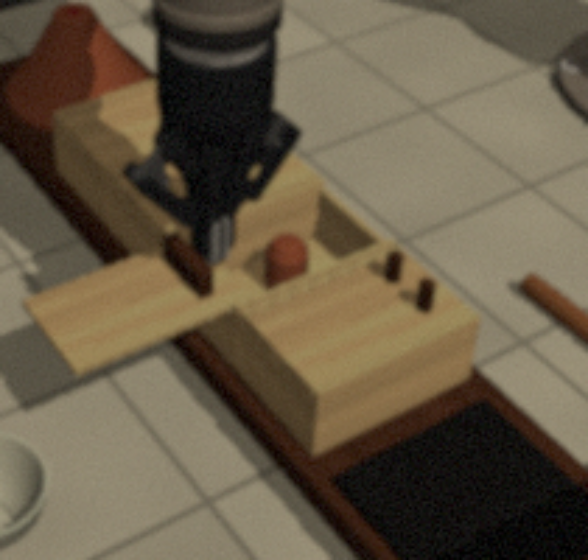

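View pics/wrist3.png

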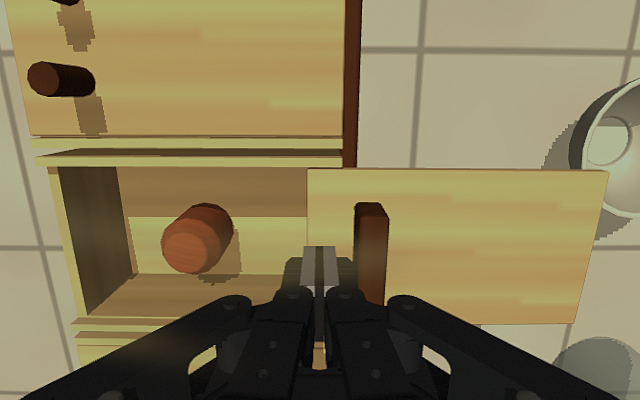

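The knob is visible in the wrist view at (200,238), and the lid is about 117–119 mm open. I'll nudge it slightly further, then rise, move back over the knob and part-open the gripper.

Call:
step_arm --pt "0.3 0 0 0 0 0 1" --pt "0 0 0 0 0 0 1" --pt "0 0 0 0 0 0 1" --pt "-0.5 0 0 0 0 0 1" --pt "0 0 -2 0 0 0 1" --pt "0 0 -2 0 0 0 1" --pt "-1 0 -2 0 0 0 0.4" --pt "-1 0 -2 0 0 0 0.4" --pt "-1 0 -1 0 0 0 0.4" --pt "-1 0 0 0 0 0 0.4" --pt "-1 0 0 0 0 0 0.4" --pt "-1.2 0 0 0 0 0 0.4" --pt "0 0 0 0 0 0 0.4" --pt "0 0 0 0 0 0 0.4"

```text
t: 8.95
eef_pos: [0.5299, 0.0782, 0.2009]
tool_rot: [0.0, 1.0, -0.0, -0.0]
contact_force: [0.1, -0.6, -1.0]
gripper_width: 0.6
```

Run:
```python
from h import *
np.set_printoptions(precision=4,suppress=True)
P={}
for n in ["scene","top","wrist"]:
  p=bot.read_camera(n); save(p,n+"4"); P[n]=p
  for q,z in [("bar_handle",.114),("spare_knob_center",.072),("pot_holder_top",.053)]:
    for r in bot.pinpoint(p,q)[:2]: print(n,q,r["score"],r["point"],atz(p,r["point"],z))
p=P["wrist"]
for r in bot.cut_out(p,"spare_knob_center")[:1]:
  m=r["pixels"].astype(np.uint8); print(m.sum(),cv2.boundingRect(m),r["point"])
for q in [(0.530,0.078),(0.533,0.078)]:
  print([proj(p,(q[0],q[1],z)) for z in (.05,.094)])
```

```text
scene bar_handle 0.85 [297.9, 233.8] [0.6153 0.0821 0.114 ]
scene bar_handle 0.63 [330.2, 234.5] [0.564  0.1161 0.114 ]
scene spare_knob_center 0.72 [328.3, 236.0] [0.5405 0.0792 0.072 ]
scene pot_holder_top 0.83 [398.7, 319.7] [0.5491 0.3074 0.053 ]
scene pot_holder_top 0.22 [333.0, 232.7] [0.5129 0.0582 0.053 ]
top pot_holder_top 0.65 [203.0, 204.5] [0.5422 0.3034 0.053 ]
wrist bar_handle 0.66 [447.6, 204.4] [0.6185 0.0814 0.114 ]
wrist spare_knob_center 0.7 [313.9, 193.8] [0.5269 0.0778 0.072 ]
1555 (294, 172, 42, 49) [310.6, 192.3]
[array([317.9066, 187.0673]), array([317.7558, 201.153 ])]
[array([321.4165, 187.0674]), array([321.8352, 201.1531])]
```

View pics/wrist4.png

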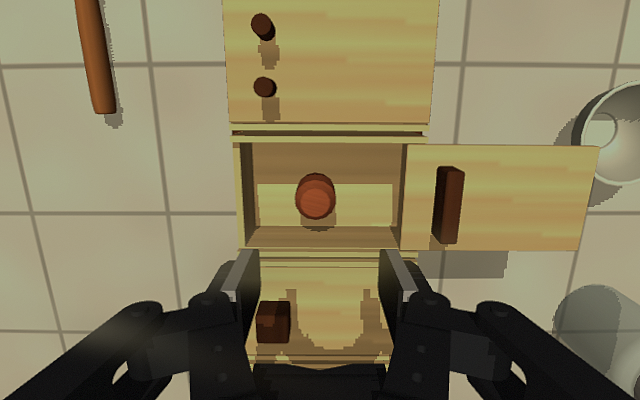

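The wrist view shows the knob at (315,195), centred between the jaws, with wall and lid clear on both sides. I place it at about (0.528, 0.077). Descending now.

Call:
step_arm --pt "-0.2 0.1 2 0 0 0 0.4" --pt "0 0 3 0 0 0 0.4" --pt "0 0 2.5 0 0 0 0.4" --pt "0 0 2 0 0 0 0.4" --pt "0 0 2 0 0 0 0.4" --pt "0 0 1 0 0 0 0.4" --pt "0 0 1 0 0 0 0.4" --pt "0 0 1 0 0 0 0.4" --pt "0 0 0 0 0 0 0.4" --pt "0 0 0 0 0 0 0.4"

```text
t: 10.6
eef_pos: [0.5285, 0.0775, 0.0566]
tool_rot: [-0.0, 1.0, -0.0, 0.0]
contact_force: [0.0, 0.4, 0.1]
gripper_width: 0.599
```

Run:
```python
from h import *
for n in ["scene","wrist"]:
  p=bot.read_camera(n); save(p,n+"5")
print(bot.get_obs()["eef_pos"],bot.get_obs()["contact_force"])
```

```text
[0.52872284 0.07752491 0.05694461] [0.1971151  0.40551527 0.54665772]
```

View pics/wrist5.png

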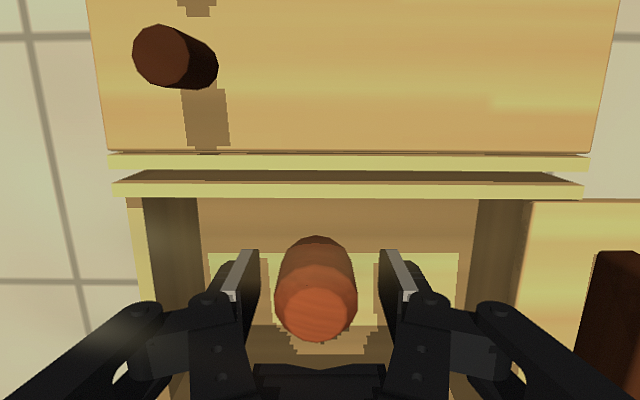

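The knob sits at (316,290), midway between the pads and with no contact. I'll close gently and lift a little.

Call:
step_arm --pt "0 0 0 0 0 0 0.55" --pt "0 0 0 0 0 0 0.65" --pt "0 0 0 0 0 0 0.8" --pt "0 0 0 0 0 0 1" --pt "0 0 0 0 0 0 1" --pt "0 0 0 0 0 0 1" --pt "0 0 0 0 0 0 1" --pt "0 0 -0.5 0 0 0 1" --pt "0 0 -1 0 0 0 1" --pt "0 0 -1.5 0 0 0 1" --pt "0 0 -2 0 0 0 1" --pt "0 0 -2 0 0 0 1" --pt "0 0 -2 0 0 0 1" --pt "0 0 -1 0 0 0 1" --pt "0 0 0 0 0 0 1" --pt "0 0 0 0 0 0 1" --squeeze 40

```text
t: 12.3
eef_pos: [0.528, 0.0771, 0.1562]
tool_rot: [0.0, 1.0, -0.0, -0.0]
contact_force: [-0.4, 0.3, -1.4]
gripper_width: 0.359
```

Run:
```python
from h import *
np.set_printoptions(precision=4,suppress=True)
P={}
for n in ["scene","top","wrist"]:
  p=bot.read_camera(n); save(p,n+"6"); P[n]=p
  for q,z in [("spare_knob_center",.172),("pot_holder_top",.053)]:
    for r in bot.pinpoint(p,q)[:2]: print(n,q,r["score"],r["point"],atz(p,r["point"],z))
a=bot.pinpoint(P["scene"],"spare_knob_center");b=bot.pinpoint(P["wrist"],"spare_knob_center")
if a and b: print(tri([(P["scene"],a[0]["point"]),(P["wrist"],b[0]["point"])]))
```

```text
scene pot_holder_top 0.66 [398.4, 318.2] [0.5474 0.3046 0.053 ]
top pot_holder_top 0.63 [200.8, 202.5] [0.5473 0.3092 0.053 ]
wrist spare_knob_center 0.6 [316.0, 285.6] [0.5271 0.0769 0.172 ]
```

View pics/wrist6.png

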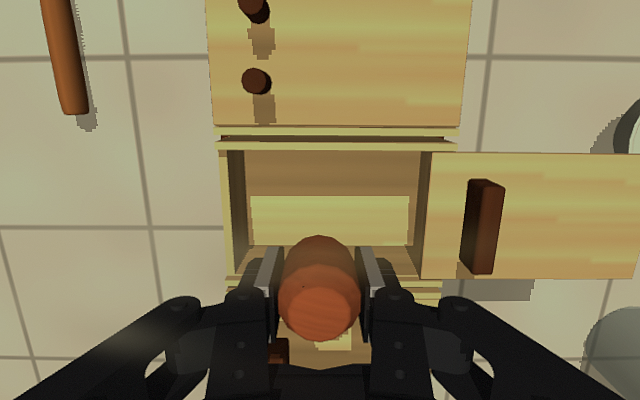

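View pics/scene6.png

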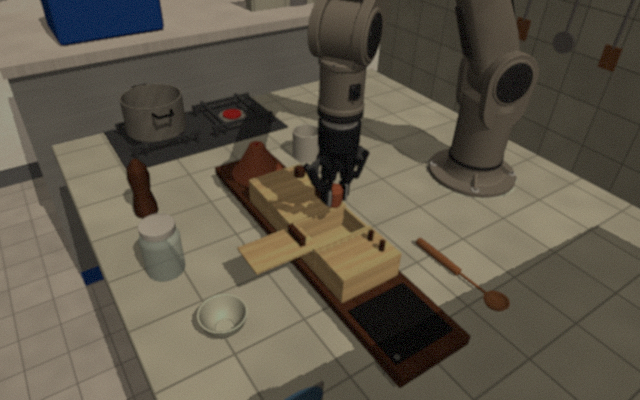

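The knob is held with an opening of 0.36, about 31 mm. Carrying it over to the pot holder at (0.547, 0.308).

Call:
step_arm --pt "0 -1 -1 0 0 0 1" --pt "0.2 -2 -1 0 0 0 1" --pt "0.2 -2.5 0 0 0 0 1" --pt "0.2 -2.5 0 0 0 0 1" --pt "0.2 -2.5 0 0 0 0 1" --pt "0.2 -2.5 0 0 0 0 1" --pt "0.2 -2.5 0 0 0 0 1" --pt "0.2 -2.5 0 0 0 0 1" --pt "0.2 -2.5 0 0 0 0 1" --pt "0.3 -1.6 0 0 0 0 1" --pt "0 -1 0 0 0 0 1" --pt "0 0 0 0 0 0 1" --pt "0 0 0 0 0 0 1"

```text
t: 14.15
eef_pos: [0.5474, 0.3074, 0.1762]
tool_rot: [0.001, 1.0, -0.001, -0.0]
contact_force: [0.9, -1.0, -0.9]
gripper_width: 0.359
```

Run:
```python
from h import *
np.set_printoptions(precision=4,suppress=True)
P={}
for n in ["scene","wrist"]:
  p=bot.read_camera(n); save(p,n+"7"); P[n]=p
  for q,z in [("spare_knob_center",.192),("pot_holder_top",.053)]:
    for r in bot.pinpoint(p,q)[:2]: print(n,q,r["score"],r["point"],atz(p,r["point"],z))
```

```text
scene spare_knob_center 0.81 [408.0, 263.4] [0.5551 0.3076 0.192 ]
scene pot_holder_top 0.86 [397.8, 320.8] [0.5521 0.3083 0.053 ]
wrist pot_holder_top 0.91 [315.2, 199.8] [0.5452 0.3028 0.053 ]
```

View pics/wrist7.png

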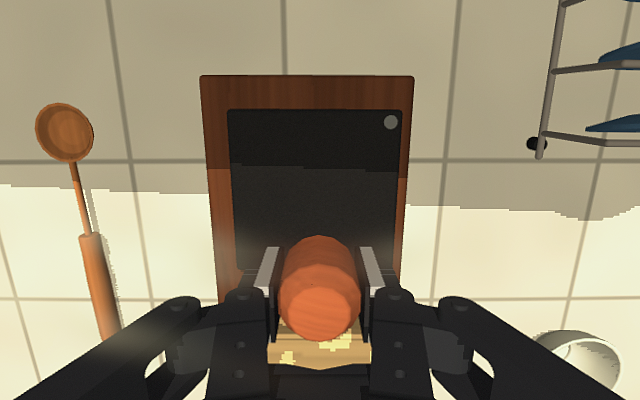

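Call:
step_arm --pt "0 0 2 0 0 0 1" --pt "0 0 2 0 0 0 1" --pt "0 0 2 0 0 0 1" --pt "0 0 2 0 0 0 1" --pt "0 0 1.5 0 0 0 1" --pt "0 0 1 0 0 0 1" --pt "0 0 0.5 0 0 0 1" --pt "0 0 0.2 0 0 0 1" --pt "0 0 0.2 0 0 0 1" --pt "0 0 0 0 0 0 1" --pt "0 0 0 0 0 0 1"

```text
t: 15.55
eef_pos: [0.5476, 0.3086, 0.0629]
tool_rot: [-0.0, 1.0, -0.0, 0.0]
contact_force: [0.8, 0.4, -0.8]
gripper_width: 0.356
```

Call:
step_arm --pt "0 0 0.1 0 0 0 1" --pt "0 0 0.1 0 0 0 1" --pt "0 0 0 0 0 0 1" --pt "0 0 0 0 0 0 1"

```text
t: 15.95
eef_pos: [0.5473, 0.3084, 0.0603]
tool_rot: [0.0, 1.0, -0.0, 0.0]
contact_force: [0.1, 0.1, -1.1]
gripper_width: 0.358
```

Run:
```python
from h import *
p=bot.read_camera("scene"); save(p,"s8")
H=cv2.resize(p["pixels"][220:380,330:480],None,fx=3.7,fy=3.7); cv2.imwrite("pics/s8c.png",np.clip(H[:,:,::-1].astype(int)*2,0,255).astype(np.uint8))
```

```text
(no output)
```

View pics/s8c.png

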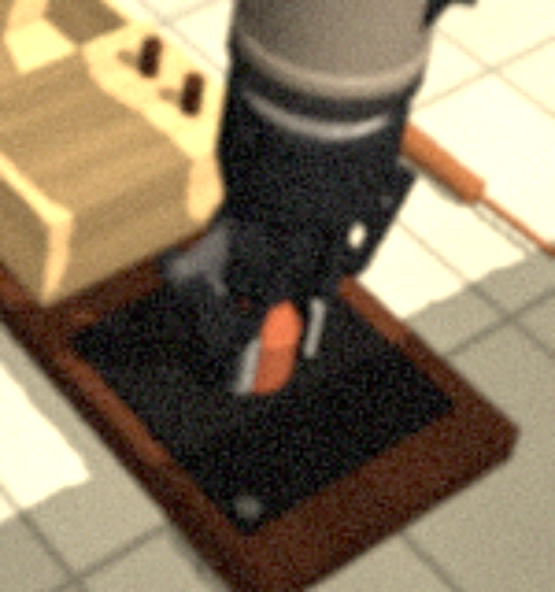

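The knob is over the middle of the holder, at about surface level. I'll creep down until contact shows.

Call:
step_arm --pt "0 0 0.1 0 0 0 1" --pt "0 0 0 0 0 0 1" --pt "0 0 0 0 0 0 1"

```text
t: 16.3
eef_pos: [0.5474, 0.3084, 0.0601]
tool_rot: [0.0, 1.0, -0.0, 0.0]
contact_force: [-2.2, -1.6, 5.1]
gripper_width: 0.358
```

There is contact: 5 N upward, and the z motion has stopped. Releasing slowly, then retreating.

Call:
step_arm --pt "0 0 0 0 0 0 0.62" --pt "0 0 0 0 0 0 0.58" --pt "0 0 0 0 0 0 0.54" --pt "0 0 0 0 0 0 0.48" --pt "0 0 0 0 0 0 0.42" --pt "0 0 0 0 0 0 0.35" --pt "0 0 0 0 0 0 0.3" --pt "0 0 0 0 0 0 0.3"

```text
t: 17.1
eef_pos: [0.5473, 0.3084, 0.0593]
tool_rot: [0.0, 1.0, -0.0, 0.0]
contact_force: [0.2, -0.1, -0.6]
gripper_width: 0.698
```

Call:
step_arm --pt "0 0 -1 0 0 0 0.3" --pt "0 0 -2 0 0 0 0.3" --pt "0 0 -3 0 0 0 0.3" --pt "0 0 -3 0 0 0 0.3" --pt "0 0 -3 0 0 0 0.3" --pt "0 0 -2 0 0 0 0.3" --pt "0 0 0 0 0 0 0.3" --pt "0 0 0 0 0 0 0.3"

```text
t: 17.9
eef_pos: [0.5473, 0.3083, 0.1998]
tool_rot: [-0.0, 1.0, -0.0, 0.0]
contact_force: [-0.1, 0.0, -0.4]
gripper_width: 0.699
```

Run:
```python
from h import *
np.set_printoptions(precision=4,suppress=True)
P={}
for n in ["scene","wrist"]:
  p=bot.read_camera(n); save(p,n+"9"); P[n]=p
  for q,z in [("spare_knob_center",.075),("pot_holder_top",.053)]:
    for r in bot.pinpoint(p,q)[:2]: print(n,q,r["score"],r["point"],atz(p,r["point"],z))
print(bot.get_obs()["t"],bot.get_obs()["contact_force"])
p=P["scene"];H=cv2.resize(p["pixels"][140:380,230:480],None,fx=2.4,fy=2.4); cv2.imwrite("pics/s9c.png",np.clip(H[:,:,::-1].astype(int)*2,0,255).astype(np.uint8))
```

```text
scene spare_knob_center 0.81 [400.2, 316.3] [0.5566 0.3152 0.075 ]
scene pot_holder_top 0.77 [401.1, 320.7] [0.5471 0.3113 0.053 ]
wrist spare_knob_center 0.63 [318.9, 193.6] [0.5469 0.3088 0.075 ]
wrist pot_holder_top 0.89 [317.1, 193.4] [0.5454 0.3032 0.053 ]
18.2 [ 0.0242 -0.645  -0.0834]
```

View pics/s9c.png

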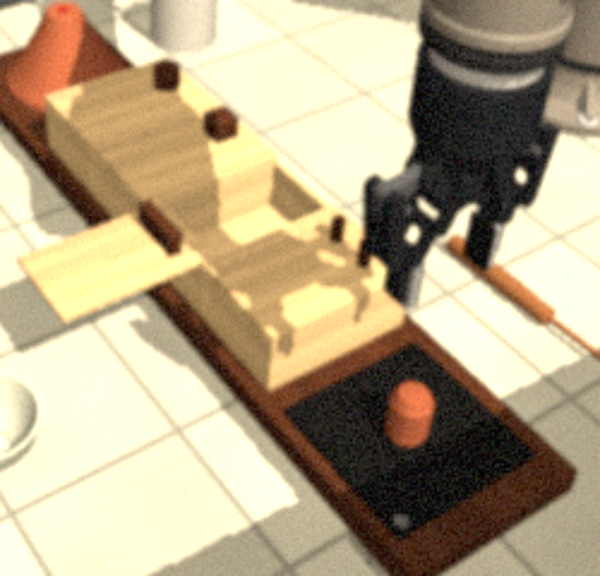

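View pics/wrist9.png

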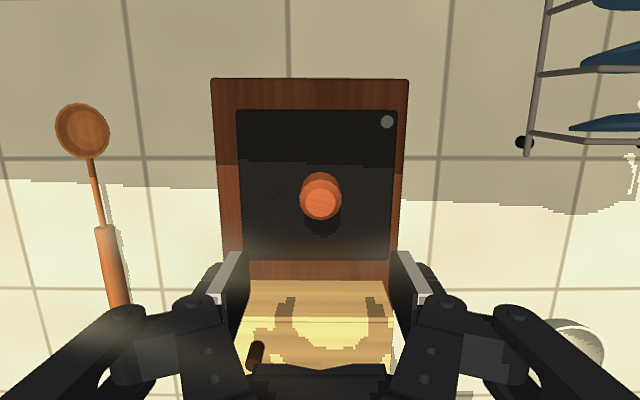

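Both views show the knob standing upright in the middle of the pot holder (scene crop (410,412), wrist (320,196)). It is released, the gripper is clear, and the other three lids are shut. Handing in.

```bash
python3 -c "
from station import bot
print(bot.hand_in())"
```

```text
the job is handed in; nothing more can be done
None
```

The spare knob is standing upright near the middle of the pot holder, and the job was handed in at about 18 s of the 51 s allowed; no verdict was reported.

- **Lid:** I pushed the bar-handled lid open with the closed fingers. The cameras put it at about 117–119 mm, before one last small nudge. The other three lids look shut in the final pictures; I checked them by eye only and did not measure them.
- **Knob:** I lifted it out at about 40 N grip and lowered it onto the holder until I felt about 5 N of contact. I then released it slowly and backed the gripper off about 14 cm.
- **Final position:** The wrist camera puts the knob within about 6 mm of the holder's middle. The scene camera puts it about 10 mm off in x and 4 mm in y. Both are well inside the 48 mm limit. The wrist force read about zero at the end.
- **Disagreements:** The trained networks disagreed with each other by up to about 10 mm on single points, and a few low-score detections were wrong. I worked from positions on which several views agreed.

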